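Lock a seatpost into its bench cradle

ROBOT

A 6-joint arm with a two-finger parallel gripper is mounted at the origin on the work surface. World frame = base frame: x ahead of the robot, y to its left, z up, the work surface at z = 0. Lengths are in mm, angles in rad, forces in N, time in s.
With the tool pointing down it reaches from about 300 to 775 mm from the base axis. Payload 14.6 kg.
Tool frame: the origin (TCP) lies between the finger pads; the fingertips stand 8 mm ahead of it and the grasp point (between the pads) lies 11 mm behind it; y points along the fingers, x is the direction in which the jaws open and shut, and the axes are right-handed (so a half turn about y gives the same grasp; the last joint's range is limited). The gripper opens to 94 mm and grips with 3 to 60 N. Pads are 16 mm wide; open, the fingers measure 119 mm over their backs; the gripper's body (75 mm by 177 mm) begins 78 mm behind the grasp point.
Start: joints at [-0.067, 0.3, 1.521, -0, 1.321, -0.067], TCP at [549.99, -0.002, 182.146] pointing down, gripper open.
Joint ranges: [-3.03, 3.03], [-0.79, 2.21], [0.23, 2.52], [-1.04, 4.18], [0, 3.07], [-2.55, 2.55]. Speed limits (rad/s): [2.22, 2.22, 2.57, 3.14, 3.14, 3.14].

INTERFACE

Orientations are given as [roll, pitch, yaw] about the fixed x, y, z axes, in that order (R = Rz(yaw) Ry(pitch) Rx(roll)).
In Python, from cell import read_state, imaging, order gives the robot as it stands. The module is installed in compiled form; this text tells all that it offers.
- The arm moves only by the shell command python3 -m handwheel 'ROWS' [FORCE]. ROWS is JSON, a list that holds one entry, the list of rows, each a list of 7 numbers: the shift along the tool's x, y, z in mm, then the turn, a rotation vector about the tool's x, y, z in degrees, then the opening, from -1 (shut) to 1 (fully open), so that 0 is half open. A call has 1 to 5 rows; each row is the pose to reach, as a shift and turn from the pose measured when the call began, along the tool's axes at that moment; what a row does not reach only later rows make up. A row lasts 1/12 s, in which the tool goes at most 41.7 mm and 7.16 degrees, less where a joint would pass 70% of its speed; a pose out of reach is approached as far as the arm can. A call with a gripper value outside its range is refused whole. The fingers move at their own pace and stop on an object; FORCE is the grip in N (left out, the last holds). Time passes only in rows, so rows that repeat a pose let the fingers close. It gives the time, the measured TCP pose, the force and the opening at its end, in the units of the state.
- read_state(): the state, without advancing time (a new reading comes with each control period).
- imaging.camera(name): name is "scene" or "side" or "wrist"; returns (picture, depth): 400x640x3 uint8, red, green, blue; 400x640 float32, mm along the optical axis (not along the pixel's ray), 0 where there is no reading.
- imaging.get_calibration(name): a dict with "mtx" (3x3 intrinsics, pixels), "dist" ([k1, k2, p1, p2, k3] as OpenCV has them; the pictures are not rectified), "world_from_camera" (4x4, takes a point from camera to world coordinates); the wrist camera has in their place "hand_eye" (4x4, takes a point from camera to tool coordinates, whose origin is the TCP and whose axes are the tool frame's). Camera axes: x right, y down, z forward; pixel columns grow to the right and rows downward; lengths in mm; the calibration is good to about 2 mm. A picture is of the moment at which its call begins: read the wrist's pose just before it. get_calibration takes no time and is no camera call.
- order.sign_off(): hands the job in, once; it reports no verdict.
The state is a dict: "clock": time; "joints": joint angles; "qd": joint speeds; "effort": joint torques, N m; "eef_pos": TCP position; "eef_rot": TCP orientation; "wrist_force": force on the tool from outside, world axes, zero at the start; "moment": the same for the moment, N m; "finger_gap": finger opening in mm.
Only numpy, scipy, OpenCV 4.12 (cv2) and the standard library are available. Lean on these libraries where they do the work, as an engineer would, in place of code of your own. Each camera call takes 0.05 s, during which the arm holds its last target.

TASK

The seatpost lies ready in the bench cradle, but an orange-knobbed stop pin keeps the red keeper bar from swinging over it. First draw the pin up out of its bore and hang it upright by its collar in the yellow side notch, and let it go; then swing the keeper bar across the seatpost and push it fully home past its spring detent so that it stays shut. Leave the seatpost lying in its cradle and do not shift the other tools and parts on the bench.

Things in the scene. Friction and masses are not known exactly. Their poses are not given: they have to be found in the camera images.
- pin_mid (a point): Loose upright stop pin, 90 mm tall, about 0.12 kg, in a 14 mm wide, 30 mm deep bore. From the bottom: steel shank 12 mm across, 50 long; collar 30 across, 6 thick; orange cylindrical knob (the grip) 26 across, 34 tall. Origin on its axis, half-way up: 45 mm above the shank's end, 5 below the collar's underside, 28 below the knob's middle. z up along the pin.
- cradle: Aluminium base 180 x 235 x 12 mm, fixed to the bench, but placed and turned differently each time. Origin under its middle, z up; notch, hinge and catch share its axes. In mm: hinge line x 0, y 70; pin bore x -71.5, y 24; notch x 30, y 124; seatpost along y -30. All of it but pin, hinge cap (32 across, 82 high) and keeper handle is below 76 mm.
- notch (a point): U-shaped notch, 18 mm wide, in a yellow plate 8 mm thick on the cradle's side. Origin mid-width, level with the plate's top (75 mm above the bench), where the pin's axis belongs: collar's underside on the plate, shank down through the notch. Open mouth 24 mm off to own +y, blind end 12 mm to -y, x across; plate 25 mm either way in x. Under the notch it is free down to the bench.
- hinge (a point): Point on the keeper's upright hinge line, 65 mm above the bench (bar's mid-thickness). Fixed, axes as the cradle's: the shut keeper lies from here along own -y across the seatpost; the open one stands out to own -x, the robot's side.
- keeper (a joint): Keeper angle, rad: 0 = shut on its stop; grows as it opens, clockwise from above; at angle a it points from the hinge to (-sin a, -cos a) in cradle x, y. Starts 1.35 to 1.8; stays where left (0.5 N at the handle). The pin in its bore stops it at about 1.2. A sprung ball resists from 0.11 (up to 7 N at the handle), is passed at 0.05, then holds it at 0; short of that it pushes back.
- keeper_handle (a point): Black upright round handle on the red keeper bar, 22 mm across, 150 mm from the hinge line, 70 to 120 mm above the bench. Origin half-way up it (95 mm); turns with the bar. The bar is 20 mm wide, 60 to 70 mm above the bench, and ends 31 mm beyond the handle's axis.
- catch (a point): Where the handle's axis is when the keeper is shut, 65 mm above the bench; fixed, axes as the cradle's. The dark steel catch post with the sprung ball is just beyond it, with a stop cheek 74 mm high on its +x side.
- seatpost_mid (a point): Black seatpost, a loose tube 27 mm across and 200 mm long with its square clamp head, lying in two blue saddles on the cradle, top 54 mm above the bench. Origin on its axis at mid-length, x along it. To be left lying there.
- spray_can: Bystander: spray can, 54 mm across, 125 mm tall, upright to the robot's right. Origin under its foot.
- grease_jar: Bystander: jar with red cap, 60 mm across, 70 mm tall, beyond the cradle. Origin under its foot.
- wrench: Bystander: wrench 170 mm long lying beside the cradle. Origin under its middle, x along it.
- screwdriver: Bystander: screwdriver 190 mm long lying in front of the cradle, on the robot's side; under 40 mm high. Origin under its middle, x along it.
- mallet: Bystander: hammer 260 mm long lying to the robot's left. Origin under its middle, x along it.
- carton: Bystander: cardboard carton 90 x 140 x 60 mm high, to the robot's left. Origin under its middle.
There are look-alikes about, which are no part of the job. Leave any black or turquoise look-alike of the part that bears pin_mid alone.

How it is judged:
By the outcome, as a careful person would: the job done as asked, in the order asked, and still so for the second after the job is handed in, with the robot touching nothing.
It also fails if it takes over 58 s, if anything falls off the work surface, if the arm or the gripper's body presses on something with over 40 N, if the wrist force passes 120 N, or if a joint passes its speed limit or range.

## Working session

There is one attempt and no reset: what is moved stays moved. The work goes in short steps, Python scripts to look and compute and a shell command to move; the robot and the scene stay as the last step left them, time stands still between calls to the robot, and variables do not carry over. Pictures are saved under pics/ and viewed, and the job is handed in when it is done.

```bash
mkdir -p pics
cat > h.py <<'E'
import numpy as np, cv2
from cell import read_state, imaging, order
from scipy.spatial.transform import Rotation as R
def snap(n,f):
    s=read_state(); p,d=imaging.camera(n); cv2.imwrite(f'pics/{f}.png',p[:,:,::-1]); np.savez(f'pics/{f}.npz',p=p,d=d,pos=s['eef_pos'],rot=s['eef_rot']); return p,d,s
def wfc(n,s=None):
    c=imaging.get_calibration(n)
    if 'hand_eye' in c:
        T=np.eye(4);T[:3,:3]=R.from_euler('xyz',s['eef_rot']).as_matrix();T[:3,3]=s['eef_pos']
        return c,T@np.array(c['hand_eye'])
    return c,np.array(c['world_from_camera'])
def ray(n,uv,s=None):
    c,T=wfc(n,s); q=cv2.undistortPoints(np.array(uv,float).reshape(-1,1,2),np.array(c['mtx']),np.array(c['dist'])).reshape(-1,2)
    q=np.c_[q,np.ones(len(q))]
    return T[:3,3],q@T[:3,:3].T
def plane(n,uv,z,s=None):
    o,d=ray(n,uv,s); return o+d*((z-o[2])/d[:,2])[:,None]
def depthpts(n,uv,dep,s=None):
    o,d=ray(n,uv,s); uv=np.array(uv).reshape(-1,2).astype(int)
    return o+d*dep[uv[:,1],uv[:,0]][:,None]
E
python3 - <<'E'
from h import *
for n in ['scene','side','wrist']: snap(n,n+'0')
print(read_state())
for n in ['scene','side','wrist']: print(imaging.get_calibration(n))
E
```

```text
{'clock': 0.15, 'joints': array([-6.66165520e-02,  3.00337928e-01,  1.52144200e+00, -9.14918411e-06,
        1.32071646e+00, -6.66023367e-02]), 'qd': array([ 1.08321021e-04, -2.55847469e-03, -1.18082675e-03, -2.19882093e-05,
       -3.83555594e-04, -9.20686830e-04]), 'effort': array([-2.50185103e-04, -5.31960297e+01, -3.52822959e+01,  7.07691838e-02,
        2.35654798e-02, -3.66386917e-05]), 'eef_pos': array([5.49771840e+02, 5.73325721e-04, 1.81718229e+02]), 'eef_rot': array([-1.57074502e+00,  9.02330179e-04, -1.19238785e-05]), 'wrist_force': array([ 0.26102936,  0.05099339, -0.11691583]), 'moment': array([ 0.01033396, -0.00089645,  0.02471495]), 'finger_gap': 94.18631894063282}
{'mtx': array([[442.82831917,   0.        , 321.29257502],
       [  0.        , 442.82831917, 200.81391656],
       [  0.        ,   0.        ,   1.        ]]), 'dist': array([-0.09156944,  0.        ,  0.        ,  0.        ,  0.        ]), 'world_from_camera': array([[ 8.29016245e-02,  5.45425827e-01, -8.34049152e-01,
         1.51588576e+03],
       [ 9.96415442e-01, -3.12237544e-02,  7.86215256e-02,
 
[... 703 characters left out ...]
14568301e+02],
       [ 0.00000000e+00,  0.00000000e+00,  0.00000000e+00,
         1.00000000e+00]])}
{'mtx': array([[339.68990324,   0.        , 314.84009443],
       [  0.        , 339.68990324, 202.25156146],
       [  0.        ,   0.        ,   1.        ]]), 'dist': array([-0.04022483,  0.        ,  0.        ,  0.        ,  0.        ]), 'hand_eye': array([[ 9.99999997e-01,  5.66636141e-05,  5.02730337e-05,
        -2.64428754e-01],
       [-3.51985149e-05, -2.40085621e-01,  9.70751716e-01,
        -2.02893409e+02],
       [ 6.70761331e-05, -9.70751715e-01, -2.40085618e-01,
         6.91463182e+01],
       [ 0.00000000e+00,  0.00000000e+00,  0.00000000e+00,
         1.00000000e+00]])}
```

View pics/scene0.png

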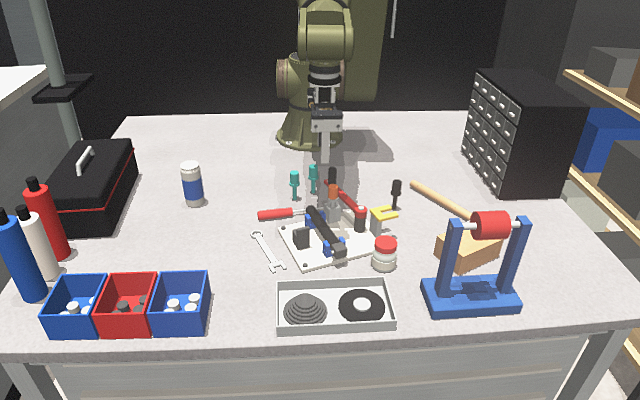

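View pics/side0.png

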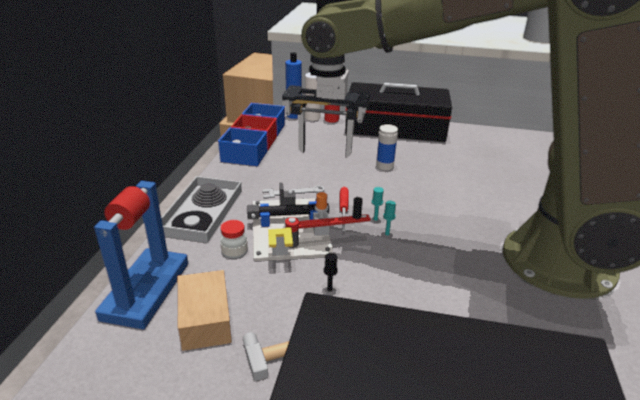

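View pics/wrist0.png

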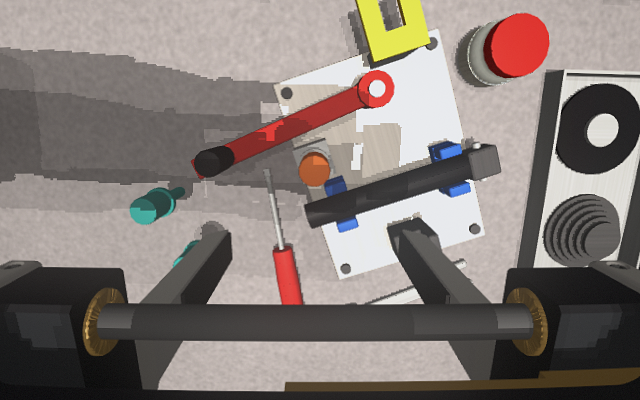

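Run:
```python
from h import *
f=np.load('pics/wrist0.npz');p,d=f['p'],f['d'];s=dict(eef_pos=f['pos'],eef_rot=f['rot'])
hsv=cv2.cvtColor(p,cv2.COLOR_RGB2HSV)
def mask(lo,hi,name):
    m=cv2.inRange(hsv,lo,hi);n,l,st,c=cv2.connectedComponentsWithStats(m)
    for i in range(1,n):
        if st[i,4]>60:
            vs,us=np.nonzero(l==i); P=depthpts('wrist',np.c_[us,vs],d,s)
            hi_=P[P[:,2]>np.percentile(P[:,2],70)-3]
            print(name,st[i],c[i].round(1),'med',np.median(P,0).round(1),'min',P.min(0).round(),'max',P.max(0).round(),'topmean',hi_.mean(0).round(1),'mid',((hi_.max(0)+hi_.min(0))/2).round(1))
mask((6,120,80),(16,255,255),'orange')
mask((0,150,90),(5,255,255),'red')
mask((22,120,90),(35,255,255),'yellow')
mask((80,100,50),(95,255,255),'turq')
mask((105,100,40),(125,255,255),'blue')
# black handle
vs,us=np.mgrid[130:190,180:250];P=depthpts('wrist',np.c_[us.ravel(),vs.ravel()],d,s)
k=(P[:,2]>112)&(P[:,2]<130); print('handle',P[k].mean(0),(P[k].max(0)+P[k].min(0))/2,k.sum())
vs,us=np.mgrid[70:110,350:400];P=depthpts('wrist',np.c_[us.ravel(),vs.ravel()],d,s)
k=(P[:,2]>77)&(P[:,2]<90); print('cap',P[k].mean(0),(P[k].max(0)+P[k].min(0))/2,k.sum())
big=p[100:240,120:440]; cv2.imwrite('pics/crop0.png',cv2.resize(big,None,fx=2.4,fy=2.4,interpolation=cv2.INTER_CUBIC)[:,:,::-1])
```

```text
orange [299 152  31  34 833] [314. 169.] med [548.7  29.9 115.3] min [537.  17.  81.] max [562.  41. 117.] topmean [548.6  28.9 115.3] mid [548.7  28.9 115. ]
red [ 490   13   59   64 2898] [519.4  44.3] med [727.9 133.6  70.3] min [550.  69.  -1.] max [795. 179. 385.] topmean [727.3 133.2  71.7] mid [652.2 114.1 226.1]
red [ 224   70  170   94 3795] [312.1 116.8] med [547.7  70.5  70.6] min [466.  29.  -0.] max [617. 110. 385.] topmean [546.2  70.4  73.5] mid [541.3  69.4 226.4]
red [ 273  249   30   56 1083] [287.2 277.9] med [ 517.4 -109.5   24.2] min [ 501. -148.   13.] max [550.  69. 385.] topmean [ 516.3 -106.5   33.8] mid [526.1 -37.2 203.4]
yellow [ 356    0   75   62 2725] [392.9  29.2] med [615.9 141.4  75.2] min [550.  69.  -1.] max [662. 187. 385.] topmean [615.3 142.7  76. ] mid [598.6 117.7 228.6]
turq [130 187  54  37 795] [149.8 206.6] med [395. -10.  90.] min [381. -26.   2.] max [550.  69. 385.] topmean [393.6 -11.6  91. ] mid [465.1  22.9 236.3]
blue [429 142  33  20 394] [446.2 150.3] med [681.3  39.3  47.3] min [550.  26.  15.] max [700.  69. 385.] topmean [681.1  38.8  53.5] mid [622.2  49.7 214.8]
blue [325 176  22  21 277] [335.2 186.3] med [569.7   2.1  48.1] min [550.  -8.  17.] max [581.  69. 385.] topmean [569.8   1.6  53. ] mid [565.3  30.8 215.2]
blue [446 181  25  16 252] [458.5 188.6] med [6.957e+02 1.000e-01 4.800e+01] min [685.  -8.  39.] max [708.   7.  50.] topmean [ 6.959e+02 -5.000e-01  4.810e+01] mid [ 6.968e+02 -3.000e-01  4.800e+01]
blue [337 218  21  14 195] [347.1 224.5] med [582.7 -37.5  48.3] min [550. -45.  44.] max [593.  69. 385.] topmean [582.4 -36.8  51.9] mid [571.4  12.  215.2]
handle [465.94435718  35.35158637 119.71783672] [464.76860919  34.83379879 117.34388877] 651
cap [601.68475377  94.50967854  79.16016802] [602.04571205  94.40639195  80.70848081] 1034
```

View pics/crop0.png

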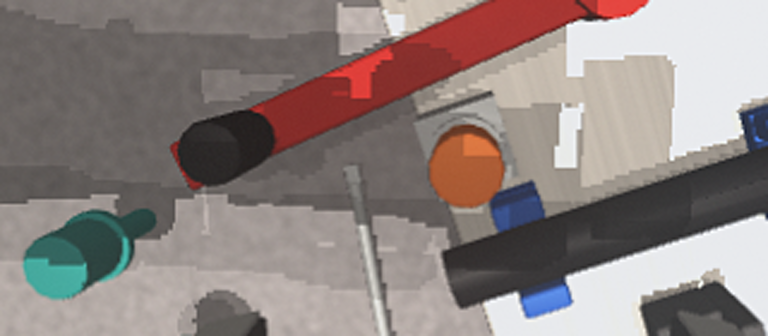

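The candidates in the wrist view are the orange-knobbed pin standing in the bore block at (314,169), a turquoise one at (150,207), another turquoise one behind the finger at about (190,250), and a black one (scene view, 396,192). Only the orange one has the right colour and sits at the bore beside the seatpost, and the crop confirms it. The bar lies from the hinge cap (376,89) to the handle (212,160). Next I'll move so the pin and notch are both in view.

```bash
python3 -m handwheel '[[[0,-10,35,0,0,0,0.3],[0,-20,70,0,0,0,0.3],[0,-20,70,0,0,0,0.3],[0,-20,70,0,0,0,0.3]]]' 20
python3 - <<'E'
from h import *
p,d,s=snap('wrist','wrist1')
E
```

```text
clock: 0.48
eef_pos: [549.8, 71.3, 201.9]
eef_rot: [-1.571, 0.0, 0.002]
wrist_force: [0.6, 0.0, -0.2]
finger_gap: 70.7
```

View pics/wrist1.png

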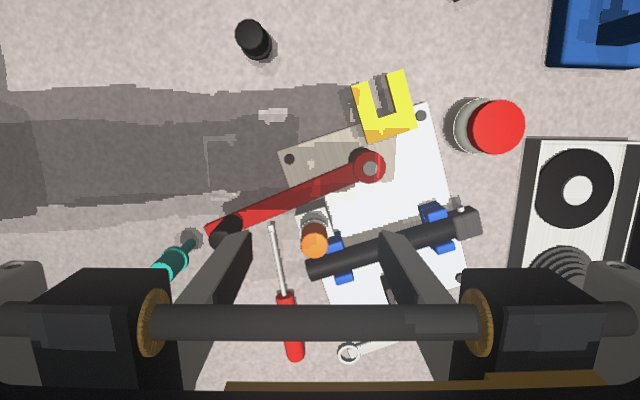

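Run:
```python
from h import *
f=np.load('pics/wrist1.npz');p,d=f['p'],f['d'];s=dict(eef_pos=f['pos'],eef_rot=f['rot'])
print(s)
hsv=cv2.cvtColor(p,cv2.COLOR_RGB2HSV)
m=cv2.inRange(hsv,(22,120,60),(35,255,255))
vs,us=np.nonzero(m);P=depthpts('wrist',np.c_[us,vs],d,s)
k=(abs(P[:,2]-np.median(P[:,2]))<4); Q=plane('wrist',np.c_[us,vs][k],75,s)[:,:2]
print('z',np.median(P[:,2]),k.sum())
r=cv2.minAreaRect(Q.astype(np.float32));print('rect',r)
m2=np.zeros_like(m);m2[vs[k],us[k]]=255
big=cv2.resize(np.dstack([p[:,:,::-1][50:150,330:450],cv2.merge([m2]*3)[50:150,330:450]]).reshape(100,120,6)[:,:,:3],None,fx=5,fy=5,interpolation=cv2.INTER_NEAREST)
cv2.imwrite('pics/notch1.png',big)
for yaw in np.deg2rad([17,17.8,18.4]):
    c,s_=np.cos(yaw),np.sin(yaw)
    h=np.array([602.,94.2]); L=(Q-h)@np.array([[c,-s_],[s_,c]])
    print('yaw',np.rad2deg(yaw),L.min(0),L.max(0), np.percentile(L,[1,99],axis=0))
    for y in range(34,82,4):
        q=L[abs(L[:,1]-y)<2,0]; 
        if len(q): 
            q=np.sort(q); g=np.diff(q); i=g.argmax(); print(y,q[0].round(1),q[-1].round(1),'gap',q[i].round(1),q[i+1].round(1))
m=cv2.inRange(hsv,(6,120,80),(20,255,255)); vs,us=np.nonzero(m);P=depthpts('wrist',np.c_[us,vs],d,s)
k=P[:,2]>112;Q=plane('wrist',np.c_[us,vs][k],115.3,s);print('knob',cv2.minEnclosingCircle(Q[:,:2].astype(np.float32)),Q.mean(0),k.sum(),np.median(P[k,2]))
vs,us=np.mgrid[140:200,340:400];P=depthpts('wrist',np.c_[us.ravel(),vs.ravel()],d,s)
k=(P[:,2]>78)&(P[:,2]<90);Q=plane('wrist',np.c_[us.ravel(),vs.ravel()][k],82,s); print('cap',cv2.minEnclosingCircle(Q[:,:2].astype(np.float32)),Q.mean(0),k.sum(),np.median(P[k,2]))
```

```text
{'eef_pos': array([549.78409376,  71.28425438, 201.93861827]), 'eef_rot': array([-1.57074145e+00,  4.18846874e-04,  2.44032058e-03])}
z 75.32494259847732 2224
rect ((614.85498046875, 151.30747985839844), (50.62073516845703, 55.847633361816406), 18.02484703063965)
yaw 17.0 [ 3.48175766 22.59635693] [54.59576879 79.08619463] [[ 4.31933705 24.44959029]
 [53.4941078  78.17033178]]
34 6.0 54.6 gap 6.9 7.8
38 4.0 54.1 gap 53.8 54.1
42 3.8 53.8 gap 36.1 36.6
46 3.9 54.2 gap 20.0 37.7
50 3.7 53.6 gap 20.0 37.4
54 3.8 53.6 gap 19.6 37.4
58 3.6 53.5 gap 19.6 37.2
62 5.0 53.4 gap 19.4 37.4
66 4.7 53.4 gap 19.4 37.1
70 4.2 53.3 gap 19.5 36.9
74 4.1 53.3 gap 19.3 36.9
78 3.5 53.2 gap 19.1 36.8
yaw 17.8 [ 4.36538894 22.50362478] [55.07292554 78.34203756] [[ 5.08881162 23.87980061]
 [54.17657415 77.74923296]]
34 6.4 55.1 gap 7.3 8.3
38 4.6 54.4 gap 4.7 5.0
42 4.4 54.6 gap 31.7 32.4
46 4.5 54.8 gap 20.6 38.1
50 4.4 54.3 gap 20.7 38.1
54 4.5 54.3 gap 20.4 38.2
58 4.4 54.3 gap 20.4 38.0
62 5.9 54.3 gap 20.3 38.2
66 5.6 54.3 gap 20.3 38.0
70 5.2 54.3 gap 20.4 37.8
74 5.1 54.3 gap 20.3 37.9
78 4.6 54.3 gap 20.2 38.1
yaw 18.400000000000002 [ 4.865026   22.23502417] [55.42375224 78.19721844] [[ 5.6327272  23.54222107]
 [54.72390107 77.50207318]]
34 6.8 55.4 gap 7.7 8.7
38 5.0 54.8 gap 5.1 5.4
42 4.9 55.3 gap 37.2 37.8
46 5.0 54.8 gap 21.1 38.6
50 4.9 54.9 gap 21.2 38.7
54 5.1 54.9 gap 20.9 38.7
58 5.0 54.9 gap 21.0 38.6
62 6.5 54.9 gap 20.9 38.9
66 6.3 55.0 gap 21.0 38.7
70 5.9 55.0 gap 21.1 38.6
74 5.8 55.1 gap 21.1 38.7
78 5.4 54.7 gap 21.0 38.9
knob ((606.5836791992188, -96.0016098022461), 235.04588317871094) [571.15057988 -64.71489576 115.3       ] 2444 343.84684642419955
cap ((601.1597900390625, 95.0765380859375), 15.578147888183594) [601.18694725  95.04472636  82.        ] 653 78.95460191500331
```

View pics/notch1.png

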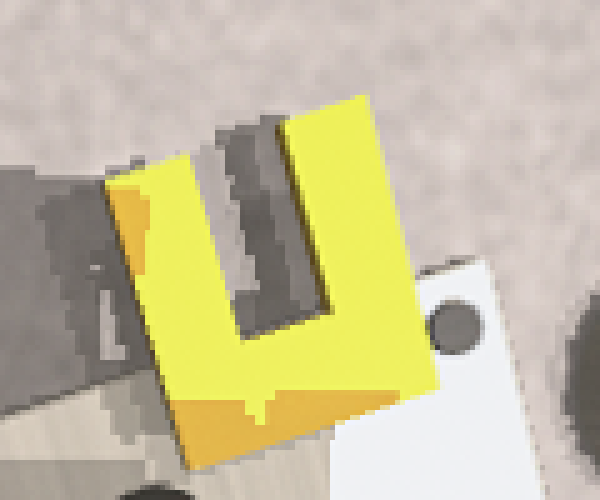

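Run:
```python
from h import *
for n,box in (('wrist0',(295,345,145,190)),('wrist1',(290,340,215,265))):
    f=np.load(f'pics/{n}.npz');p,d=f['p'],f['d'];s=dict(eef_pos=f['pos'],eef_rot=f['rot'])
    hsv=cv2.cvtColor(p,cv2.COLOR_RGB2HSV)
    m=cv2.inRange(hsv,(4,120,60),(20,255,255));a,b,c,e=box
    vs,us=np.mgrid[c:e,a:b];vs=vs.ravel();us=us.ravel();P=depthpts('wrist',np.c_[us,vs],d,s)
    k=(m[vs,us]>0)&(P[:,2]>113)&(P[:,2]<118)
    Q=plane('wrist',np.c_[us,vs][k],115.3,s);print(n,cv2.minEnclosingCircle(Q[:,:2].astype(np.float32)),Q.mean(0),k.sum(),np.median(P[k,2]))
```

```text
wrist0 ((548.7083129882812, 28.893667221069336), 12.6251220703125) [548.59302238  28.83596629 115.3       ] 762 115.3437998074059
wrist1 ((548.40185546875, 28.88330078125), 12.883708953857422) [548.62942279  29.03721047 115.3       ] 575 115.38212048798681
```

```bash
python3 -m handwheel '[[[-1.2,20,-30,0,0,0,0.3],[-1.2,45,-42.4,0,0,0,0.3],[-1.2,80,-42.4,0,0,0,0.3],[-1.2,105,-42.4,0,0,0,0.3],[-1.2,108,-42.4,0,0,0,0.3]]]' 20
python3 -m handwheel '[[[0,0,0,0,0,0,0.3]]]'
```

```text
clock: 0.95
eef_pos: [545.8, 26.5, 88.7]
eef_rot: [-1.571, 0.009, -0.001]
wrist_force: [-0.1, -0.3, -0.2]
finger_gap: 61.3
clock: 1.03
eef_pos: [545.5, 25.8, 88.3]
eef_rot: [-1.571, 0.01, -0.001]
wrist_force: [0.3, 0.1, 0.7]
finger_gap: 61.2
```

```bash
python3 -m handwheel '[[[3.1,-5.7,3.1,0,0,-0.57,0.3],[3.1,-5.7,3.1,0,0,-0.57,0.3],[3.1,-5.7,3.1,0,0,-0.57,0.3],[3.1,-5.7,3.1,0,0,-0.57,0.3]]]'
```

```text
clock: 1.37
eef_pos: [549.2, 29.0, 95.2]
eef_rot: [-1.571, -0.002, -0.001]
wrist_force: [0.3, 0.3, -0.5]
finger_gap: 60.8
```

```bash
python3 -m handwheel '[[[-0.5,1,0,0,0,0.1,-0.3],[-0.5,1,0,0,0,0.1,-0.8],[-0.5,1,0,0,0,0.1,-1],[-0.5,1,0,0,0,0.1,-1],[-0.5,1,0,0,0,0.1,-1]]]' 25
python3 -m handwheel '[[[0,0,0,0,0,0,-1],[0,0,0,0,0,0,-1],[0,0,0,0,0,0,-1],[0,0,0,0,0,0,-1]]]' 25
```

```text
clock: 1.78
eef_pos: [548.7, 29.0, 94.2]
eef_rot: [-1.571, 0.0, -0.001]
wrist_force: [-0.8, -0.5, 0.5]
finger_gap: 31.1
clock: 2.12
eef_pos: [548.7, 29.0, 94.2]
eef_rot: [-1.571, 0.0, -0.001]
wrist_force: [-0.5, 0.0, -0.7]
finger_gap: 4.8
```

Run:
```python
from h import *
for n in ['scene','side','wrist']:
    p,d,s=snap(n,n+'2')
    if n!='wrist':
        b=p[140:280,220:440] if n=='scene' else p[150:290,220:440]
        cv2.imwrite(f'pics/{n}2c.png',cv2.resize(b,None,fx=3.5,fy=3.5,interpolation=cv2.INTER_CUBIC)[:,:,::-1])
print(s['finger_gap'])
```

```text
0.6672976030360439
```

View pics/wrist2.png

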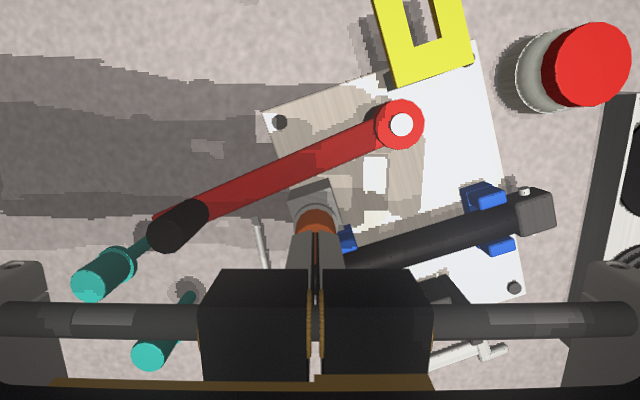

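View pics/scene2c.png

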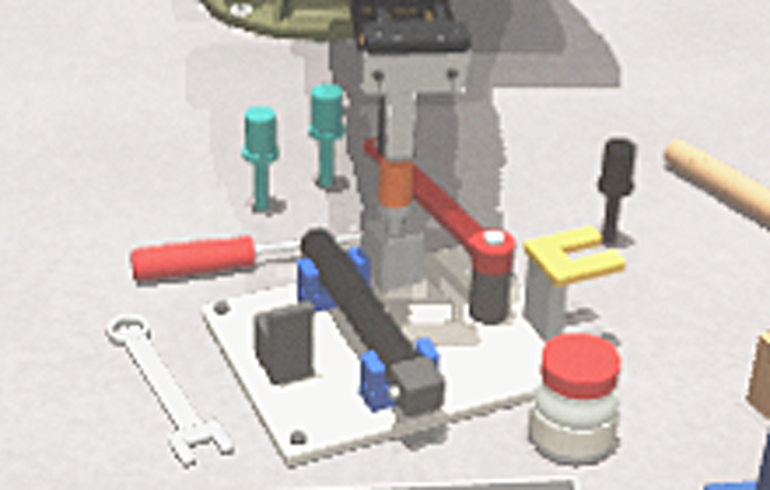

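View pics/side2c.png

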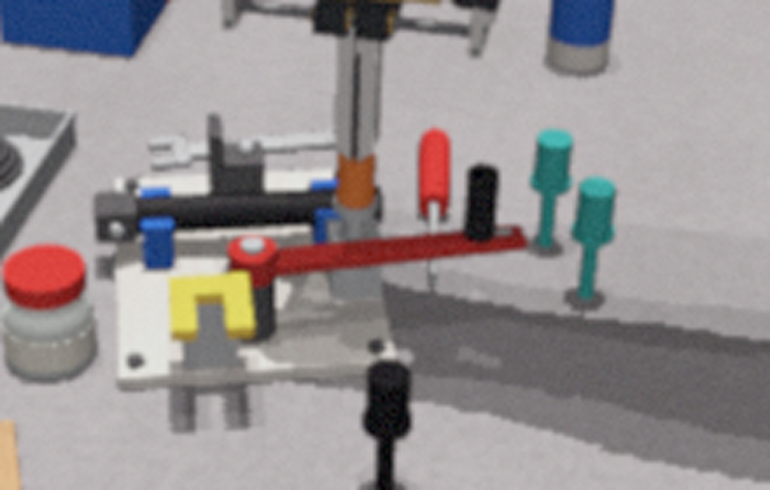

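Run:
```python
from h import *
for n,box in (('scene',(320,345,165,205)),('side',(312,332,160,215))):
    f=np.load(f'pics/{n}2.npz');p,d=f['p'],f['d'];s=None
    a,b,c,e=box
    for v in range(c,e,3):
        u=np.arange(a,b,2); P=depthpts(n,np.c_[u,np.full(len(u),v)],d)
        k=(P[:,2]>20)&(abs(P[:,0]-549)<50)&(abs(P[:,1]-29)<30)
        print(n,v,P[k].mean(0).round(1) if k.any() else None, P[k].min(0).round(0) if k.any() else 0,P[k].max(0).round(0) if k.any() else 0, p[v,(a+b)//2])
f=np.load('pics/wrist2.npz');p,d=f['p'],f['d'];s=dict(eef_pos=f['pos'],eef_rot=f['rot'])
for v in range(205,300,6):
    print(v,depthpts('wrist',[[305,v],[315,v],[325,v]],d,s).round(0).tolist())
```

```text
scene 165 None 0 0 [175 170 164]
scene 168 [559.9  29.2 171.8] [544.  21. 163.] [566.  39. 175.] [174 170 163]
scene 171 [559.2  29.6 162.9] [545.  21. 155.] [566.  39. 166.] [167 164 159]
scene 174 [560.1  29.7 154.8] [545.  21. 147.] [564.  39. 157.] [173 169 161]
scene 177 [562.   27.3 147.3] [553.  21. 142.] [568.  35. 151.] [172 169 160]
scene 180 [560.4  27.7 137.7] [557.  21. 136.] [564.  35. 140.] [175 171 167]
scene 183 [561.1  27.9 129.3] [558.  21. 128.] [563.  35. 130.] [176 173 165]
scene 186 [551.5  32.  114.5] [549.  22. 113.] [554.  42. 115.] [154 105  87]
scene 189 [558.1  26.3 109.8] [549.  17. 104.] [564.  36. 113.] [191 114  82]
scene 192 [546.2  33.4  93. ] [509.  17.  70.] [564.  54. 104.] [184 109  77]
scene 195 [545.6  36.5  83.3] [517.  17.  65.] [563.  58.  95.] [190 116  82]
scene 198 [550.9  36.   77.4] [525.  17.  60.] [562.  57.  85.] [196 109  71]
scene 201 [555.6  30.4  71.3] [532.  22.  56.] [564.  41.  77.] [156 156 155]
scene 204 [547.7  26.3  56.9] [540.   9.  53.] [556.  45.  62.] [156 157 151]
side 160 [552.8  41.  206.6] [553.  41. 207.] [553.  
[... 1813 characters left out ...]
.0, 38.0, 136.0], [549.0, 33.0, 122.0], [554.0, 38.0, 135.0]]
247 [[544.0, 38.0, 145.0], [549.0, 30.0, 123.0], [553.0, 38.0, 144.0]]
253 [[544.0, 38.0, 152.0], [549.0, 26.0, 123.0], [553.0, 38.0, 152.0]]
259 [[544.0, 38.0, 158.0], [549.0, 23.0, 124.0], [553.0, 38.0, 159.0]]
265 [[544.0, 38.0, 165.0], [549.0, -16.0, 46.0], [553.0, 38.0, 165.0]]
271 [[546.0, 62.0, 221.0], [549.0, -19.0, 51.0], [551.0, 62.0, 222.0]]
277 [[546.0, 62.0, 225.0], [549.0, -23.0, 52.0], [551.0, 63.0, 225.0]]
283 [[546.0, 62.0, 228.0], [549.0, -27.0, 54.0], [551.0, 63.0, 228.0]]
289 [[546.0, 62.0, 231.0], [549.0, -32.0, 54.0], [551.0, 62.0, 230.0]]
295 [[547.0, 63.0, 234.0], [548.0, -68.0, -1.0], [551.0, 62.0, 233.0]]
```

Run:
```python
from h import *
f=np.load('pics/side0.npz');p,d=f['p'],f['d']
vs,us=np.mgrid[90:170,280:370];uv=np.c_[us.ravel(),vs.ravel()];P=depthpts('side',uv,d)
k=(abs(P[:,1])<25)&(P[:,2]>120);P=P[k]
for a,b in ((480,540),(560,620)):
    q=P[(P[:,0]>a)&(P[:,0]<b)]; print('open',q[:,2].min(),np.percentile(q[:,2],3),q[:,0].min(),q[:,0].max(),q[:,1].mean())
cv2.imwrite('pics/s0c.png',cv2.resize(p[80:180,270:380],None,fx=6,fy=6)[:,:,::-1])
```

```text
open 204.96215621158444 214.85300463649818 480.1625983428209 539.2201559114217 10.237914306645115
open 200.89371885546598 212.1735311471107 560.5494305242642 619.790134965735 10.205493193770458
```

View pics/s0c.png

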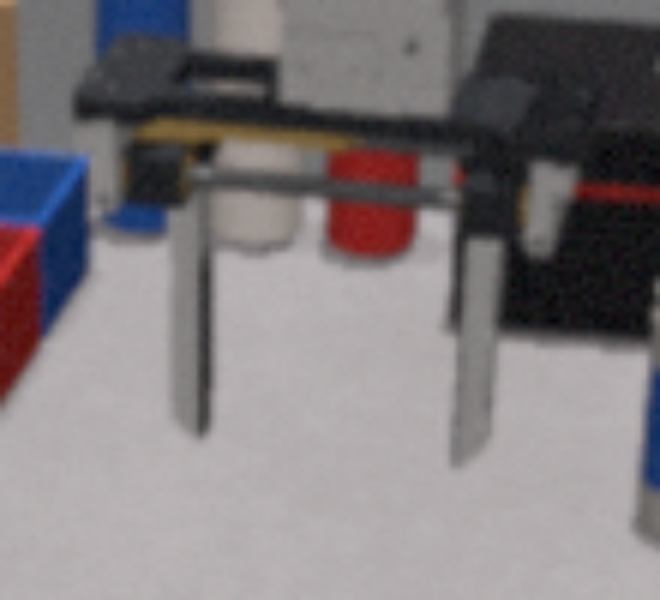

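The fingers closed on air. The tips are at z≈117, about 23 mm above the reported TCP, where the text says they should be 8 mm below it. They agree with the knob in x and y. I'll use the measured tip offset: reopen, go down about 30 mm, then grip.

```bash
python3 -m handwheel '[[[0,0,0,0,0,0,0.3],[0,0,0,0,0,0,0.3],[0,0,0,0,0,0,0.3],[0,0,0,0,0,0,0.3],[0,0,0,0,0,0,0.3]]]' 25
python3 -m handwheel '[[[0,0,0,0,0,0,0.3],[0,0,0,0,0,0,0.3],[0,0,0,0,0,0,0.3]]]' 25
python3 -m handwheel '[[[0,9,0,0,0,0,0.3],[0,18,0,0,0,0,0.3],[0,25,0,0,0,0,0.3],[0,28,0,0,0,0,0.3],[0,28,0,0,0,0,0.3]]]'
python3 -m handwheel '[[[0,0,0,0,0,0,0.3]]]'
python3 - <<'E'
from h import *
p,d,s=snap('side','side3')
b=p[150:290,220:440]
cv2.imwrite(f'pics/side3c.png',cv2.resize(b,None,fx=3.5,fy=3.5,interpolation=cv2.INTER_CUBIC)[:,:,::-1])
E
```

```text
clock: 2.68
eef_pos: [548.7, 29.0, 94.2]
eef_rot: [-1.571, 0.0, -0.001]
wrist_force: [1.0, -0.4, 0.4]
finger_gap: 30.1
clock: 2.93
eef_pos: [548.7, 29.0, 94.2]
eef_rot: [-1.571, 0.0, -0.001]
wrist_force: [-0.1, 0.1, -0.5]
finger_gap: 50.1
clock: 3.35
eef_pos: [548.1, 29.0, 65.0]
eef_rot: [-1.571, 0.002, -0.001]
wrist_force: [0.8, -0.8, -0.2]
finger_gap: 60.4
clock: 3.43
eef_pos: [548.2, 29.0, 64.9]
eef_rot: [-1.571, 0.002, -0.001]
wrist_force: [0.3, 0.0, -0.6]
finger_gap: 61.1
```

View pics/side3c.png

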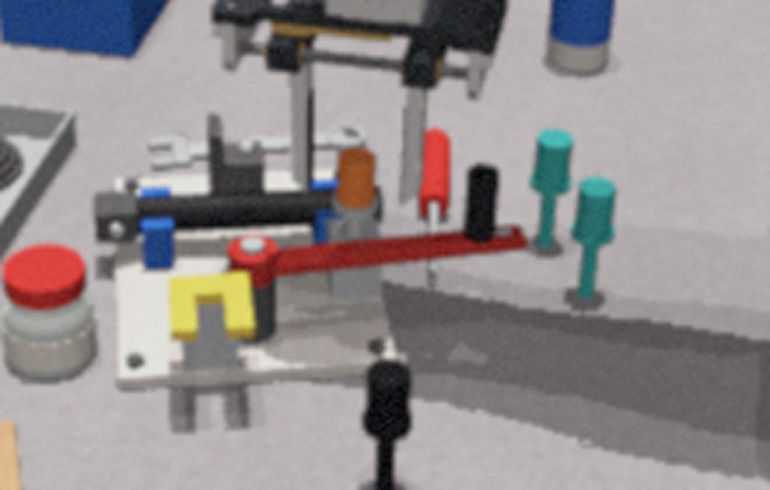

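The tips (crop 300,185 and 408,203) now straddle the knob (355,178). I'll grip it.

```bash
python3 -m handwheel '[[[0.4,0,0,0,0,0,-1],[0.4,0,0,0,0,0,-1],[0.4,0,0,0,0,0,-1],[0.4,0,0,0,0,0,-1],[0.4,0,0,0,0,0,-1]]]' 30
python3 -m handwheel '[[[0,0,0,0,0,0,-1],[0,0,0,0,0,0,-1],[0,0,0,0,0,0,-1],[0,0,0,0,0,0,-1]]]'
```

```text
clock: 3.9
eef_pos: [548.6, 29.0, 64.9]
eef_rot: [-1.571, 0.002, -0.001]
wrist_force: [0.2, -0.1, -0.5]
finger_gap: 31.4
clock: 4.23
eef_pos: [548.6, 29.0, 65.0]
eef_rot: [-1.571, 0.002, -0.001]
wrist_force: [-0.1, 0.4, 0.8]
finger_gap: 25.3
```

```bash
python3 -m handwheel '[[[0,-6,0,0,0,0,-1],[0,-14,0,0,0,0,-1],[0,-24,0,0,0,0,-1],[0,-36,0,0,0,0,-1],[0,-36,0,0,0,0,-1]]]'
python3 -m handwheel '[[[0,-12,0,0,0,0,-1],[0,-26,0,0,0,0,-1],[0,-36,0,0,0,0,-1],[0,-36,0,0,0,0,-1],[0,-36,0,0,0,0,-1]]]'
python3 - <<'E'
from h import *
p,d,s=snap('side','side4')
cv2.imwrite(f'pics/side4c.png',cv2.resize(p[130:270,220:440],None,fx=3.5,fy=3.5,interpolation=cv2.INTER_CUBIC)[:,:,::-1])
E
```

```text
clock: 4.65
eef_pos: [549.9, 29.0, 104.2]
eef_rot: [-1.571, -0.002, -0.001]
wrist_force: [0.1, 0.1, -0.3]
finger_gap: 25.7
clock: 5.07
eef_pos: [550.0, 29.0, 140.3]
eef_rot: [-1.571, -0.003, -0.001]
wrist_force: [0.0, -0.3, -1.6]
finger_gap: 25.4
```

View pics/side4c.png

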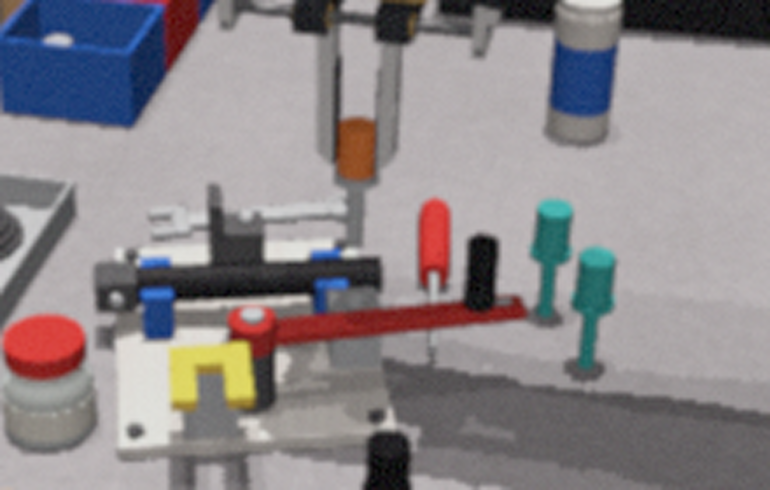

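```bash
python3 -m handwheel '[[[10,0,20,0,0,0.15,-1],[24,0,47,0,0,0.15,-1],[40,0,79,0,0,0.15,-1],[55,0,109,0,0,0.15,-1],[63.9,0,126,0,0,0.15,-1]]]'
python3 -m handwheel '[[[0,0,0,0,0,0,-1],[0,0,0,0,0,0,-1]]]'
python3 - <<'E'
from h import *
print(read_state())
E
```

```text
clock: 5.53
eef_pos: [614.0, 157.7, 138.2]
eef_rot: [-1.571, 0.003, 0.0]
wrist_force: [-0.6, -0.5, -1.7]
finger_gap: 25.7
clock: 5.7
eef_pos: [613.4, 158.4, 136.4]
eef_rot: [-1.571, 0.005, 0.002]
wrist_force: [-0.5, -0.1, -0.8]
finger_gap: 25.4
{'clock': 5.7, 'joints': array([1.94724886e-01, 5.26476151e-01, 1.31148774e+00, 3.58606166e-04,
       1.30874039e+00, 1.92893496e-01]), 'qd': array([-0.03611053, -0.03082703,  0.0274807 , -0.00641299, -0.00091927,
       -0.01259867]), 'effort': array([ 1.97424240e+00, -6.57382751e+01, -3.72729313e+01,  1.81466904e-01,
        2.69508013e-02,  2.33428250e-01]), 'eef_pos': array([613.42495844, 158.39090797, 136.43580307]), 'eef_rot': array([-1.57143676,  0.00508315,  0.00173597]), 'wrist_force': array([-0.45774943, -0.06651374, -0.80056707]), 'moment': array([-0.01015156, -0.05053079,  0.0243245 ]), 'finger_gap': 25.413341785185633}
```

```bash
python3 -m handwheel '[[[0.6,0,-3.4,0,0,-0.3,-1],[0.6,0,-3.4,0,0,-0.3,-1],[0.6,0,-3.4,0,0,-0.3,-1],[0.6,0,-3.4,0,0,-0.3,-1]]]'
python3 - <<'E'
from h import *
p,d,s=snap('scene','scene5')
cv2.imwrite(f'pics/scene5c.png',cv2.resize(p[110:250,300:460],None,fx=4,fy=4,interpolation=cv2.INTER_CUBIC)[:,:,::-1])
p,d,s=snap('side','side5')
cv2.imwrite(f'pics/side5c.png',cv2.resize(p[110:290,200:360],None,fx=4,fy=3.2,interpolation=cv2.INTER_CUBIC)[:,:,::-1])
p,d,s=snap('wrist','wrist5');print(s['eef_pos'],s['eef_rot'])
E
```

```text
clock: 6.03
eef_pos: [614.0, 154.1, 136.7]
eef_rot: [-1.571, -0.0, 0.001]
wrist_force: [-0.2, 0.3, -1.0]
finger_gap: 25.4
[614.03281402 154.52824393 136.67434111] [-1.57138472e+00 -4.55116722e-04  1.14066285e-03]
```

View pics/scene5c.png

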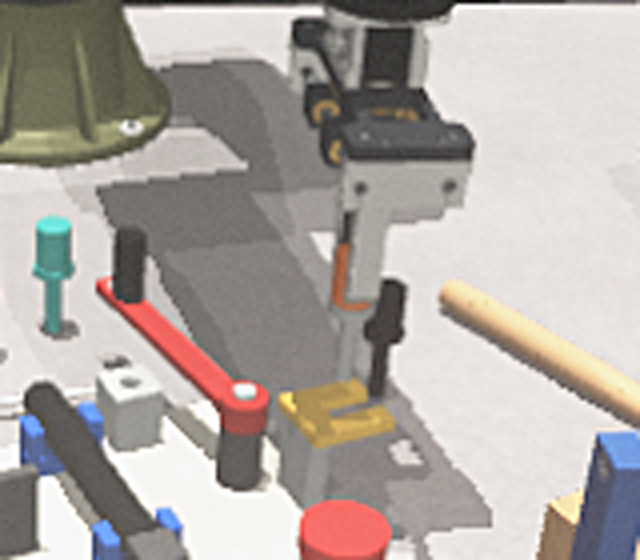

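View pics/side5c.png

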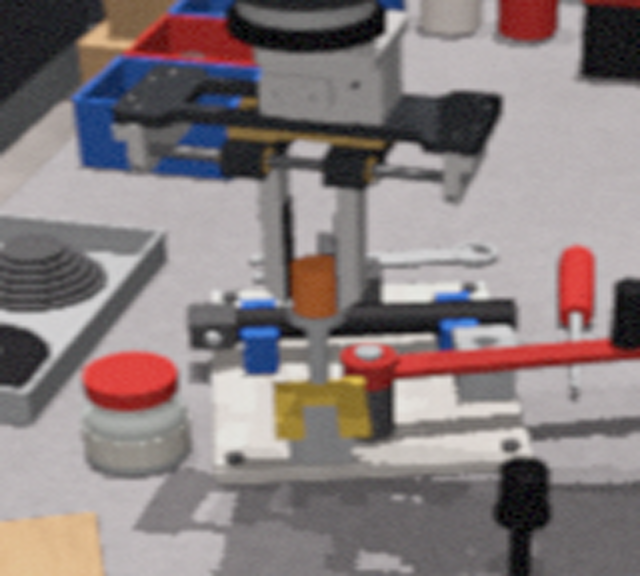

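View pics/wrist5.png

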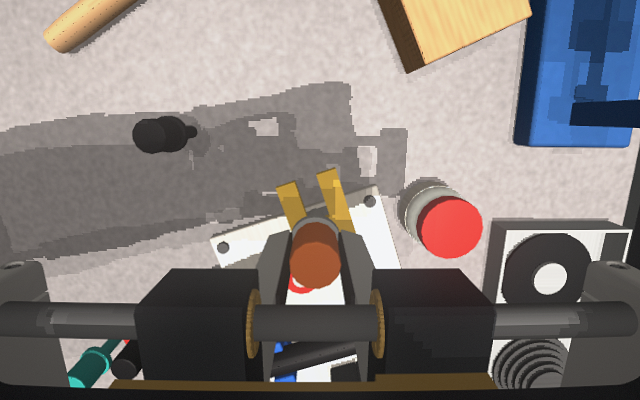

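Run:
```python
from h import *
f=np.load('pics/wrist5.npz');p,d=f['p'],f['d'];s=dict(eef_pos=f['pos'],eef_rot=f['rot'])
hsv=cv2.cvtColor(p,cv2.COLOR_RGB2HSV)
m=cv2.inRange(hsv,(3,120,50),(18,255,255));vs,us=np.mgrid[215:295,285:345];vs=vs.ravel();us=us.ravel();P=depthpts('wrist',np.c_[us,vs],d,s)
k=(m[vs,us]>0)&(P[:,2]>184)&(P[:,2]<190);zt=np.median(P[k,2]);Q=plane('wrist',np.c_[us,vs][k],zt,s)
print('knob',cv2.minEnclosingCircle(Q[:,:2].astype(np.float32)),Q.mean(0),zt,k.sum())
m=cv2.inRange(hsv,(19,100,60),(35,255,255));vs,us=np.mgrid[160:240,260:370];vs=vs.ravel();us=us.ravel();P=depthpts('wrist',np.c_[us,vs],d,s)
k=(m[vs,us]>0)&(abs(P[:,2]-75)<4);Q=plane('wrist',np.c_[us,vs][k],75,s)[:,:2];print(np.median(P[k,2]))
yaw=np.deg2rad(17.8);c,sn=np.cos(yaw),np.sin(yaw);L=(Q-[602,94.2])@np.array([[c,-sn],[sn,c]])
for y in range(54,82,4):
    q=np.sort(L[abs(L[:,1]-y)<2,0])
    if len(q)>3: g=np.diff(q);i=g.argmax();print(y,q[[0,-1,i,i+1]].round(1))
print(L[:,1].max())
tcp=(np.array(s['eef_pos'][:2])-[602,94.2])@np.array([[c,-sn],[sn,c]]);print('tcp local',tcp)
# scene: shank
for n in('scene','side'):
    f=np.load(f'pics/{n}5.npz');d=f['d'];vs,us=np.mgrid[100:260,250:460];P=depthpts(n,np.c_[us.ravel(),vs.ravel()],d)
    k=(P[:,2]>100)&(P[:,2]<140)&(abs(P[:,0]-614)<22)&(abs(P[:,1]-155)<22);q=P[k];print(n,k.sum(),q.mean(0) if k.any() else 0,q.min(0),q.max(0))
```

```text
knob ((611.5849609375, 154.4433135986328), 14.559060096740723) [613.56047822 155.21234851 187.0078479 ] 187.00784790128273 1972
75.42970564035522
54 [ 4.5 54.3 20.8 38.6]
58 [ 4.6 54.3 20.5 38.6]
62 [ 4.4 54.2 20.6 38.6]
66 [ 4.5 54.1 20.6 38.5]
70 [ 4.3 54.  20.6 38.5]
74 [ 4.7 54.1 20.4 38.4]
78 [ 4.2 54.  20.4 38.4]
79.3238782700508
tcp local [29.89885683 53.76191951]
scene 68 [619.05520647 153.95970521 119.89643478] [614.3876583  148.60357248 100.17687303] [623.90908822 160.82958557 139.44574243]
side 74 [613.40084601 160.68415763 119.11423865] [608.86306813 156.34919403 100.36490673] [618.68453152 166.61190226 139.8409813 ]
```

```bash
python3 -m handwheel '[[[-0.3,8,0.6,0,0,0,-1],[-0.3,16,0.6,0,0,0,-1],[-0.3,24,0.6,0,0,0,-1],[-0.3,28,0.6,0,0,0,-1],[-0.3,28,0.6,0,0,0,-1]]]'
```

```text
clock: 6.6
eef_pos: [613.1, 155.2, 106.9]
eef_rot: [-1.572, 0.002, 0.001]
wrist_force: [-0.3, -0.6, -2.1]
finger_gap: 26.0
```

```bash
python3 -m handwheel '[[[0.7,7,0,0,0,-0.1,-1],[0.7,15,0,0,0,-0.1,-1],[0.7,23,0,0,0,-0.1,-1],[0.7,28,0,0,0,-0.1,-1],[0.7,30,0,0,0,-0.1,-1]]]'
python3 -m handwheel '[[[0,0,0,0,0,0,-1],[0,0,0,0,0,0,-1]]]'
```

```text
clock: 7.02
eef_pos: [613.3, 155.0, 75.6]
eef_rot: [-1.572, 0.002, 0.001]
wrist_force: [-0.1, 0.4, -1.3]
finger_gap: 25.2
clock: 7.18
eef_pos: [613.2, 155.0, 75.5]
eef_rot: [-1.572, 0.002, 0.001]
wrist_force: [-0.6, 0.2, -0.6]
finger_gap: 25.3
```

```bash
python3 -m handwheel '[[[0.6,4,0,0,0,-0.1,-1],[0.6,7,0,0,0,-0.1,-1],[0.6,9,0,0,0,-0.1,-1],[0.6,9.5,0,0,0,-0.1,-1],[0.6,9.5,0,0,0,-0.1,-1]]]'
python3 -m handwheel '[[[0,0,0,0,0,0,-1],[0,0,0,0,0,0,-1]]]'
python3 - <<'E'
from h import *
p,d,s=snap('scene','scene6')
cv2.imwrite(f'pics/scene6c.png',cv2.resize(p[130:250,320:440],None,fx=5,fy=5,interpolation=cv2.INTER_CUBIC)[:,:,::-1])
p,d,s=snap('side','side6')
cv2.imwrite(f'pics/side6c.png',cv2.resize(p[150:290,220:360],None,fx=4,fy=4,interpolation=cv2.INTER_CUBIC)[:,:,::-1])
E
```

```text
clock: 7.6
eef_pos: [613.8, 155.0, 65.8]
eef_rot: [-1.572, 0.0, 0.001]
wrist_force: [0.3, -0.7, -0.5]
finger_gap: 25.4
clock: 7.77
eef_pos: [613.8, 155.0, 65.9]
eef_rot: [-1.572, 0.0, 0.001]
wrist_force: [-0.3, -0.6, -1.0]
finger_gap: 25.6
```

View pics/scene6c.png

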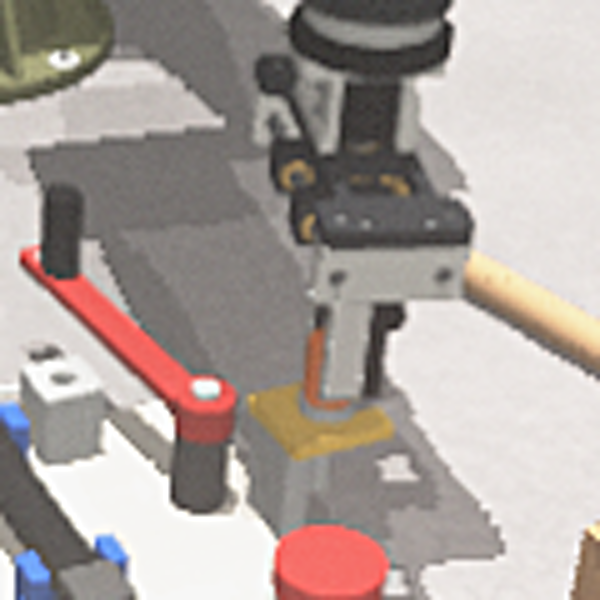

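View pics/side6c.png

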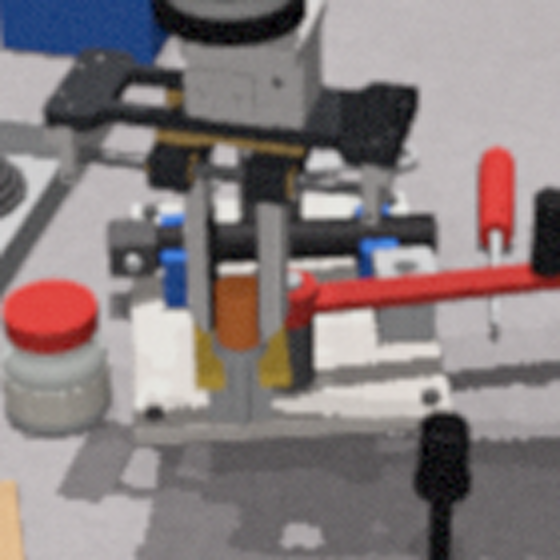

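```bash
python3 -m handwheel '[[[0,0.8,0,0,0,0,-1],[0,0.8,0,0,0,0,-1],[0,0.8,0,0,0,0,-1]]]'
python3 -m handwheel '[[[0,0,0,0,0,0,-0.3],[0,0,0,0,0,0,-0.1],[0,0,0,0,0,0,0.1],[0,0,0,0,0,0,0.2],[0,0,0,0,0,0,0.2]]]'
python3 -m handwheel '[[[0,0,0,0,0,0,0.2],[0,0,0,0,0,0,0.2],[0,0,0,0,0,0,0.2],[0,0,0,0,0,0,0.2]]]'
```

```text
clock: 8.12
eef_pos: [613.8, 155.0, 65.1]
eef_rot: [-1.572, 0.0, 0.001]
wrist_force: [-0.5, -0.4, -1.2]
finger_gap: 25.3
clock: 8.53
eef_pos: [613.9, 155.0, 65.2]
eef_rot: [-1.572, 0.0, 0.001]
wrist_force: [0.4, 0.1, -0.8]
finger_gap: 54.7
clock: 8.87
eef_pos: [613.9, 155.0, 65.2]
eef_rot: [-1.572, 0.0, 0.001]
wrist_force: [-1.1, -0.3, 0.1]
finger_gap: 56.4
```

Next I'll retreat straight up to TCP z≈140 and look.

```bash
python3 -m handwheel '[[[0,-8,0,0,0,0,0.2],[0,-20,0,0,0,0,0.2],[0,-36,0,0,0,0,0.2],[0,-54,0,0,0,0,0.2],[0,-75,0,0,0,0,0.2]]]'
python3 -m handwheel '[[[0,0,-25,0,0,0,0.2],[0,0,-55,0,0,0,0],[0,0,-90,0,0,0,0],[0,0,-90,0,0,0,0]]]'
python3 - <<'E'
from h import *
p,d,s=snap('scene','scene7')
cv2.imwrite(f'pics/scene7c.png',cv2.resize(p[130:250,320:440],None,fx=5,fy=5,interpolation=cv2.INTER_CUBIC)[:,:,::-1])
p,d,s=snap('wrist','wrist7');print(s['eef_pos'],s['eef_rot'],s['joints'][5])
E
```

```text
clock: 9.28
eef_pos: [613.7, 155.1, 141.8]
eef_rot: [-1.572, 0.0, 0.001]
wrist_force: [-1.0, -0.0, 0.1]
finger_gap: 56.2
clock: 9.62
eef_pos: [614.2, 60.4, 143.5]
eef_rot: [-1.573, -0.001, -0.002]
wrist_force: [0.8, -0.3, -0.3]
finger_gap: 47.5
[614.17447693  62.6562245  143.40282307] [-1.57232432e+00 -1.27271495e-03 -1.94662671e-03] 0.0454934934299216
```

View pics/scene7c.png

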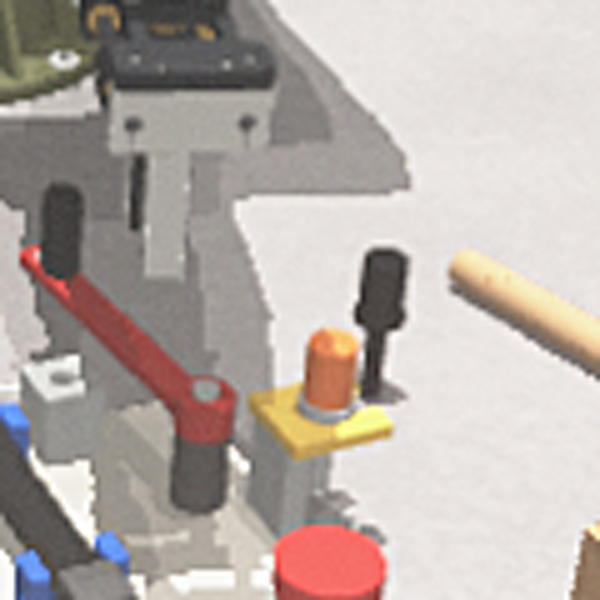

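View pics/wrist7.png

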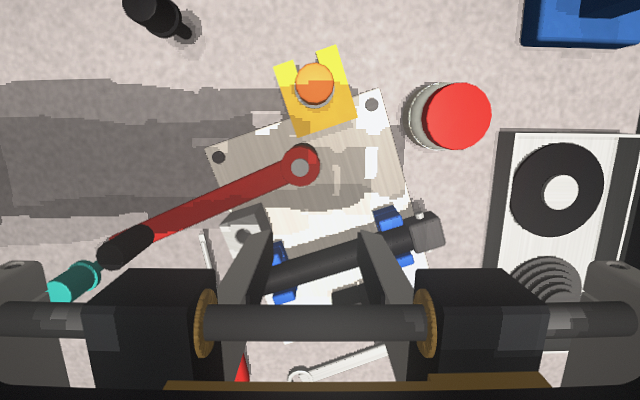

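The pin hangs upright in the yellow notch, collar on the plate (wrist 313,84). Next is the handle at about (464.6, 34.8). The jaws should lie along the arc's tangent there, so yaw has to go to about -66.6°.

```bash
python3 -m handwheel '[[[-25,0,-5,0,7,0,0],[-55,0,-10,0,14,0,0],[-90,0,-17,0,21,0,0],[-125,0,-24,0,28,0,0],[-149.6,0,-28,0,35,0,0]]]'
python3 -m handwheel '[[[0,0,0,0,7,0,0],[0,0,0,0,14,0,0],[0,0,0,0,21,0,0],[0,0,0,0,28,0,0],[0,0,0,0,31.6,0,0]]]'
python3 -m handwheel '[[[0,0,0,0,0,0,0],[0,0,0,0,0,0,0]]]'
python3 - <<'E'
from h import *
p,d,s=snap('wrist','wrist8')
P0=np.array(s['eef_pos']);Rm=R.from_euler('xyz',s['eef_rot']).as_matrix()
print(P0,s['eef_rot'],Rm.round(3).tolist())
vs,us=np.mgrid[100:400,150:500];P=depthpts('wrist',np.c_[us.ravel(),vs.ravel()],d,s)
k=(P[:,2]>112)&(P[:,2]<125)&(np.hypot(P[:,0]-464.6,P[:,1]-34.8)<25)
Q=plane('wrist',np.c_[us.ravel(),vs.ravel()][k],120,s);print('handle',k.sum(),np.median(P[k],0),cv2.minEnclosingCircle(Q[:,:2].astype(np.float32)))
print('turq2',plane('wrist',[[152,355]],90,dict(eef_pos=np.load('pics/wrist2.npz')['pos'],eef_rot=np.load('pics/wrist2.npz')['rot'])))
E
```

```text
clock: 10.13
eef_pos: [462.3, 37.0, 143.5]
eef_rot: [-1.571, -0.002, -0.616]
wrist_force: [-0.8, 0.6, -0.0]
finger_gap: 46.9
clock: 10.55
eef_pos: [462.5, 38.0, 144.3]
eef_rot: [-1.569, -0.002, -1.174]
wrist_force: [0.0, -1.1, 1.0]
finger_gap: 46.9
clock: 10.72
eef_pos: [462.7, 38.9, 144.9]
eef_rot: [-1.568, -0.002, -1.171]
wrist_force: [0.5, 1.0, 0.5]
finger_gap: 46.8
[462.74275419  38.87591909 144.92191797] [-1.5680451  -0.00197362 -1.17073223] [[0.389, 0.003, 0.921], [-0.921, -0.001, 0.389], [0.002, -1.0, 0.003]]
handle 753 [465.56882961  35.56730914 120.24484718] ((465.2230224609375, 35.583457946777344), 11.400668144226074)
turq2 [[431.25954874 -66.50891115  90.        ]]
```

View pics/wrist8.png

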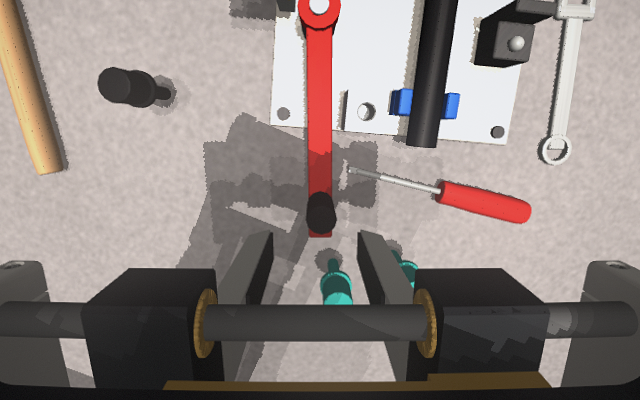

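```bash
python3 -m handwheel '[[[4,15,1,0,0,0,0],[4,38,1,0,0,0,0],[4,60,1,0,0,0,0],[4,78,1,0,0,0,0],[4,85,1,0,0,0,0]]]'
python3 -m handwheel '[[[0,0,0,0,0,0,0],[0,0,0,0,0,0,0]]]'
```

```text
clock: 11.18
eef_pos: [464.4, 35.6, 57.7]
eef_rot: [-1.571, -0.001, -1.168]
wrist_force: [0.4, 0.4, -0.0]
finger_gap: 47.2
clock: 11.35
eef_pos: [464.4, 35.8, 58.1]
eef_rot: [-1.571, -0.001, -1.167]
wrist_force: [-0.2, 0.1, 0.3]
finger_gap: 47.0
```

```bash
python3 -m handwheel '[[[0,-1,0,0,0,0,-0.3],[0,-1,0,0,0,0,-1],[0,-1,0,0,0,0,-1],[0,-1,0,0,0,0,-1],[0,-1,0,0,0,0,-1]]]' 15
python3 -m handwheel '[[[0,0,0,0,0,0,-1],[0,0,0,0,0,0,-1]]]' 15
python3 - <<'E'
from h import *
H=np.array([601.8,94.5]); s=read_state(); P=np.array(s['eef_pos']);Rm=R.from_euler('xyz',s['eef_rot']).as_matrix()
v=P[:2]-H; print(P,s['finger_gap'],s['wrist_force'],np.hypot(*v),np.degrees(np.arctan2(v[1],v[0])))
E
```

```text
clock: 11.77
eef_pos: [464.7, 35.8, 59.6]
eef_rot: [-1.57, -0.001, -1.167]
wrist_force: [-0.8, 0.5, 4.6]
finger_gap: 21.4
clock: 11.93
eef_pos: [464.7, 35.8, 59.6]
eef_rot: [-1.57, -0.001, -1.167]
wrist_force: [-0.5, 0.6, 2.1]
finger_gap: 21.5
[464.70377834  35.78335407  59.5793641 ] 21.532048083093336 [-0.5217513   0.63193465  2.1455889 ] 149.1409350309932 -156.81513756090484
```

```bash
cat > st.py <<'E'
from h import *
H=np.array([601.8,94.5]); s=read_state(); P=np.array(s['eef_pos'])
v=P[:2]-H; a=np.degrees(np.arctan2(v[1],v[0])); print('R',np.hypot(*v).round(1),'bar',a.round(1),'remaining',(-72.2-a).round(1),'tangent-yaw',(a+90-np.degrees(s['eef_rot'][2])).round(1),P.round(1),s['eef_rot'].round(3),s['wrist_force'].round(1),s['finger_gap'])
E
python3 -m handwheel '[[[13,0,0.6,0,-5,0,-1],[26,0,2.3,0,-10,0,-1],[38.7,0,5.1,0,-15,0,-1],[51.1,0,9,0,-20,0,-1],[63.2,0,14,0,-25,0,-1]]]' 15
python3 st.py
```

```text
clock: 12.35
eef_pos: [502.8, -17.2, 59.6]
eef_rot: [-1.571, -0.001, -0.726]
wrist_force: [3.6, 4.8, -1.6]
finger_gap: 21.9
R 149.3 bar -131.6 remaining 59.4 tangent-yaw 0.0 [502.8 -17.2  59.6] [-1.571e+00 -1.000e-03 -7.260e-01] [ 3.6  4.8 -1.6] 21.887373695521035
```

Tracking well. I'll repeat the same step twice.

```bash
python3 -m handwheel '[[[13,0,0.6,0,-5,0,-1],[26,0,2.3,0,-10,0,-1],[38.7,0,5.1,0,-15,0,-1],[51.1,0,9,0,-20,0,-1],[63.2,0,14,0,-25,0,-1]]]' 15
python3 st.py
python3 -m handwheel '[[[13,0,0.6,0,-5,0,-1],[26,0,2.3,0,-10,0,-1],[36.2,0,4.5,0,-14,0,-1],[46.2,0,7.3,0,-18,0,-1],[56,0,10.9,0,-22,0,-1]]]' 15
python3 -m handwheel '[[[0,0,0,0,0,0,-1]]]'
python3 st.py
```

```text
clock: 12.77
eef_pos: [559.8, -49.0, 59.6]
eef_rot: [-1.571, -0.001, -0.286]
wrist_force: [-0.3, 4.5, 0.1]
finger_gap: 22.0
R 149.5 bar -106.3 remaining 34.1 tangent-yaw 0.1 [559.8 -49.   59.6] [-1.571e+00 -1.000e-03 -2.860e-01] [-0.3  4.5  0.1] 22.006475449339106
clock: 13.18
eef_pos: [617.1, -54.4, 59.6]
eef_rot: [-1.571, -0.001, 0.102]
wrist_force: [-0.7, 0.3, 0.9]
finger_gap: 21.8
clock: 13.27
eef_pos: [618.3, -54.2, 59.6]
eef_rot: [-1.571, -0.001, 0.105]
wrist_force: [-0.3, -0.0, 4.7]
finger_gap: 21.4
R 149.6 bar -83.7 remaining 11.5 tangent-yaw 0.3 [618.3 -54.2  59.6] [-1.571e+00 -1.000e-03  1.050e-01] [-0.3 -0.   4.7] 21.367856613907815
```

```bash
python3 -m handwheel '[[[6.5,0,0.2,0,-2.5,0,-1],[13,0,0.6,0,-5,0,-1],[18.2,0,1.1,0,-7,0,-1],[20.8,0,1.5,0,-8,0,-1],[20.8,0,1.5,0,-8,0,-1]]]' 30
python3 st.py
python3 - <<'E'
from h import *
p,d,s=snap('scene','scene9')
cv2.imwrite(f'pics/scene9c.png',cv2.resize(p[150:290,250:410],None,fx=4.5,fy=4,interpolation=cv2.INTER_CUBIC)[:,:,::-1])
E
```

```text
clock: 13.68
eef_pos: [638.7, -50.6, 59.7]
eef_rot: [-1.571, -0.001, 0.244]
wrist_force: [1.6, -0.2, 2.5]
finger_gap: 21.6
R 149.7 bar -75.7 remaining 3.5 tangent-yaw 0.3 [638.7 -50.6  59.7] [-1.571e+00 -1.000e-03  2.440e-01] [ 1.6 -0.2  2.5] 21.61426427408127
```

View pics/scene9c.png

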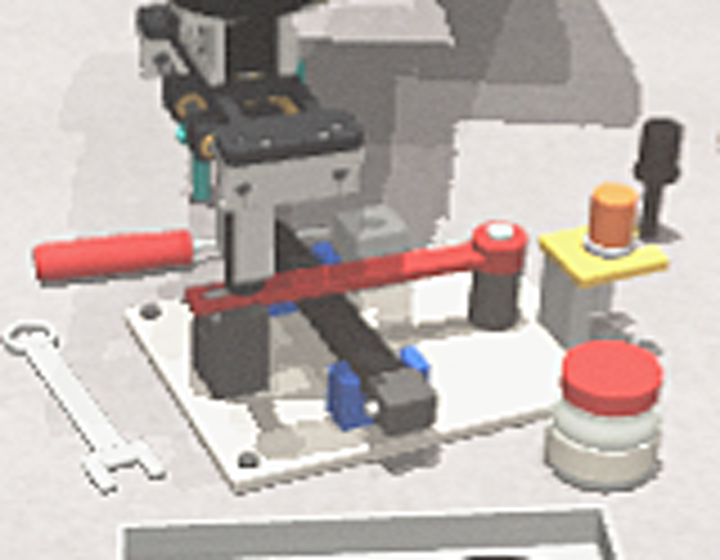

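```bash
python3 -m handwheel '[[[2.6,0,0.05,0,-1,0,-1],[5.2,0,0.1,0,-2,0,-1],[7.8,0,0.2,0,-3,0,-1],[7.8,0,0.2,0,-3,0,-1]]]' 30
python3 st.py
python3 -m handwheel '[[[1,0,0,0,-0.4,0,-1],[2,0,0,0,-0.7,0,-1],[2,0,0,0,-0.7,0,-1]]]' 30
python3 st.py
```

```text
clock: 14.07
eef_pos: [647.0, -48.3, 59.7]
eef_rot: [-1.571, -0.003, 0.296]
wrist_force: [7.6, 2.0, -1.4]
finger_gap: 21.7
R 149.7 bar -72.5 remaining 0.3 tangent-yaw 0.6 [647.  -48.3  59.7] [-1.571 -0.003  0.296] [ 7.6  2.  -1.4] 21.67162579354793
clock: 14.32
eef_pos: [649.1, -47.6, 59.7]
eef_rot: [-1.572, -0.004, 0.308]
wrist_force: [2.9, 0.2, -0.8]
finger_gap: 21.5
R 149.8 bar -71.6 remaining -0.6 tangent-yaw 0.7 [649.1 -47.6  59.7] [-1.572 -0.004  0.308] [ 2.9  0.2 -0.8] 21.508572486193625
```

```bash
python3 -m handwheel '[[[1,0,0,0,-0.3,0,-1],[1.5,0,0,0,-0.3,0,-1],[1.5,0,0,0,-0.3,0,-1]]]' 30
python3 st.py
```

```text
clock: 14.57
eef_pos: [649.8, -47.4, 59.6]
eef_rot: [-1.571, -0.002, 0.313]
wrist_force: [-6.3, -0.6, 4.0]
finger_gap: 21.5
R 149.8 bar -71.3 remaining -0.9 tangent-yaw 0.7 [649.8 -47.4  59.6] [-1.571 -0.002  0.313] [-6.3 -0.6  4. ] 21.532017302924913
```

The stop is felt at -6 N. I'll release, lift clear and look.

```bash
python3 -m handwheel '[[[0,0,0,0,0,0,-0.4],[0,0,0,0,0,0,-0.2],[0,0,0,0,0,0,0],[0,0,0,0,0,0,0],[0,0,0,0,0,0,0]]]'
python3 -m handwheel '[[[0,0,0,0,0,0,0],[0,0,0,0,0,0,0],[0,0,0,0,0,0,0]]]'
python3 -m handwheel '[[[0,-10,0,0,0,0,0],[0,-25,0,0,0,0,0],[0,-45,0,0,0,0,0],[0,-70,0,0,0,0,0],[0,-100,0,0,0,0,0]]]'
python3 -m handwheel '[[[-30,-20,0,0,0,0,0],[-60,-40,0,0,0,0,0],[-95,-50,0,0,0,0,0],[-120,-60,0,0,0,0,0],[-120,-60,0,0,0,0,0]]]'
python3 - <<'E'
from h import *
p,d,s=snap('scene','scene10')
cv2.imwrite(f'pics/scene10c.png',cv2.resize(p[150:290,250:410],None,fx=4.5,fy=4,interpolation=cv2.INTER_CUBIC)[:,:,::-1])
p,d,s=snap('wrist','wrist10')
snap('side','side10')
E
```

```text
clock: 14.98
eef_pos: [649.8, -47.3, 59.6]
eef_rot: [-1.571, -0.002, 0.313]
wrist_force: [-0.7, 0.0, -0.3]
finger_gap: 46.4
clock: 15.23
eef_pos: [649.9, -47.3, 59.6]
eef_rot: [-1.571, -0.002, 0.313]
wrist_force: [-0.5, -0.5, -0.3]
finger_gap: 47.2
clock: 15.65
eef_pos: [649.1, -47.3, 160.4]
eef_rot: [-1.571, -0.0, 0.313]
wrist_force: [-0.5, 0.4, -0.6]
finger_gap: 46.9
clock: 16.07
eef_pos: [532.8, -85.4, 224.1]
eef_rot: [-1.573, -0.004, 0.312]
wrist_force: [1.5, -0.3, 0.8]
finger_gap: 47.0
```

View pics/scene10c.png

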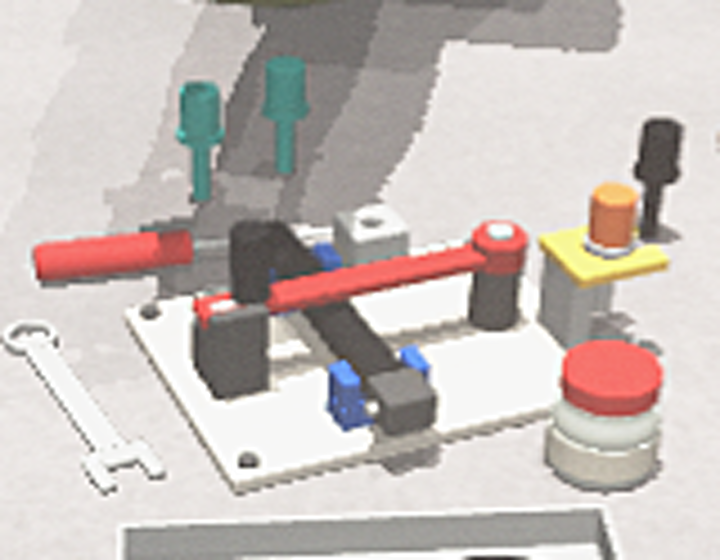

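View pics/wrist10.png

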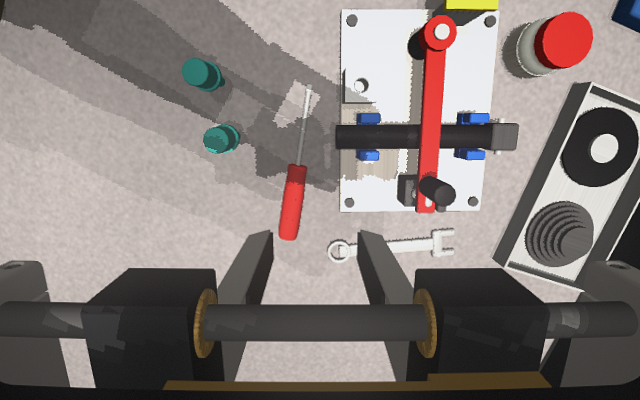

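View pics/side10.png

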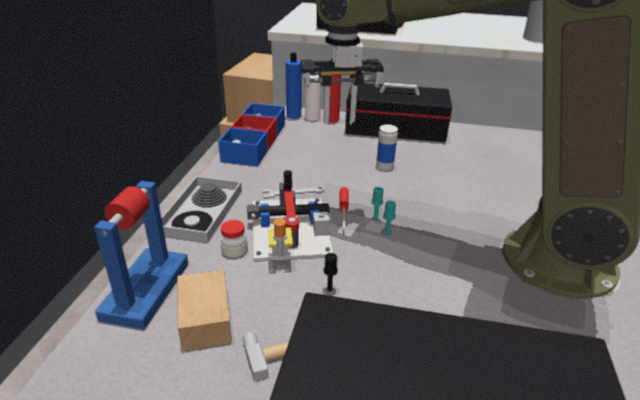

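Run:
```python
from h import *
f=np.load('pics/wrist10.npz');p,d=f['p'],f['d'];s=dict(eef_pos=f['pos'],eef_rot=f['rot'])
vs,us=np.mgrid[0:230,330:520];uv=np.c_[us.ravel(),vs.ravel()];P=depthpts('wrist',uv,d,s)
def circ(zlo,zhi,z,c):
    k=(P[:,2]>zlo)&(P[:,2]<zhi)&(np.hypot(P[:,0]-c[0],P[:,1]-c[1])<25);Q=plane('wrist',uv[k],z,s)[:,:2]
    r=cv2.minEnclosingCircle(Q.astype(np.float32));print(k.sum(),r,Q.mean(0));return np.array(r[0])
h=circ(77,88,80,(602,94));hd=circ(114,125,120,(648,-48))
v=hd-h;print('bar world',np.degrees(np.arctan2(v[1],v[0])),np.hypot(*v))
# bar edges by red mask at z 70
hsv=cv2.cvtColor(p,cv2.COLOR_RGB2HSV);m=cv2.inRange(hsv,(0,150,60),(5,255,255))|cv2.inRange(hsv,(175,150,60),(180,255,255))
k=(m[uv[:,1],uv[:,0]]>0)&(abs(P[:,2]-70)<4)&(P[:,1]<75)&(P[:,1]>-25);Q=plane('wrist',uv[k],70,s)[:,:2]
l=cv2.fitLine(Q.astype(np.float32),cv2.DIST_L2,0,.01,.01).ravel();print('bar line',np.degrees(np.arctan2(l[1],l[0])),k.sum(),np.linalg.norm(h-l[2:])) 
# base plate yaw
k=(abs(P[:,2]-12)<3)&(p[uv[:,1],uv[:,0]].min(1)>140);Q=P[k][:,:2];print('base',cv2.minAreaRect(Q.astype(np.float32)))
# seatpost line
k=(P[:,2]>46)&(P[:,2]<57)&(p[uv[:,1],uv[:,0]].max(1)<70);Q=P[k][:,:2];l=cv2.fitLine(Q.astype(np.float32),cv2.DIST_L1,0,.01,.01).ravel();print('post',np.degrees(np.arctan2(l[1],l[0])),k.sum())
# same check for old images: bystanders diffs via side/scene
for n,a,b in(('scene','scene0','scene10'),('side','side0','side10')):
    A=np.load(f'pics/{a}.npz')['p'].astype(int);B=np.load(f'pics/{b}.npz')['p'].astype(int)
    cv2.imwrite(f'pics/diff_{n}.png',np.clip(abs(A-B).max(2)*2,0,255).astype(np.uint8))
```

```text
854 ((601.3096313476562, 93.76766204833984), 15.822685241699219) [601.40233626  93.85121748]
433 ((647.6701049804688, -48.066200256347656), 11.54269790649414) [647.91669439 -47.70518493]
bar world -71.89926216903261 149.21842383473884
bar line -70.69706 2040 70.35754175668758
base ((626.833251953125, 20.655593872070312), (180.49464416503906, 234.94447326660156), 18.221603393554688)
post 18.802565 3264
```

View pics/diff_scene.png

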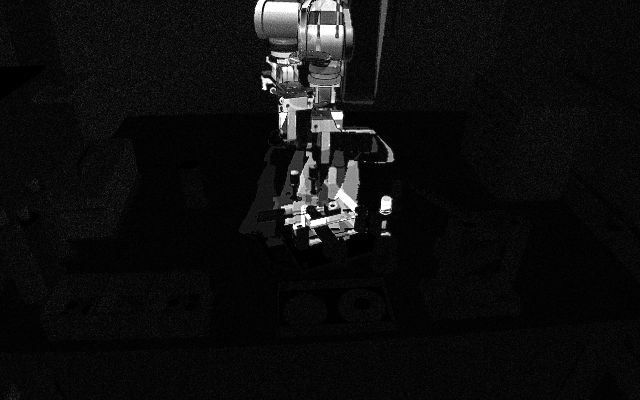

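View pics/diff_side.png

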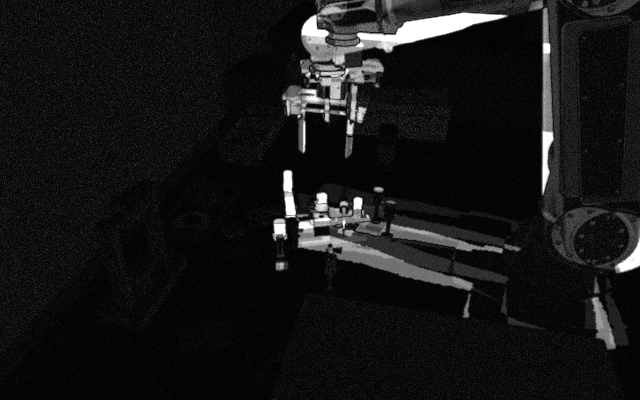

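```bash
python3 -m handwheel '[[[0,0,0,0,0,0,0],[0,0,0,0,0,0,0],[0,0,0,0,0,0,0]]]'
python3 - <<'E'
from h import *
print(order.sign_off())
E
```

```text
clock: 16.47
eef_pos: [535.6, -83.9, 220.3]
eef_rot: [-1.57, -0.0, 0.314]
wrist_force: [-0.1, -0.7, -0.2]
finger_gap: 46.8
the job is handed in; nothing more can be done
None
```

The job is done and handed in at about 16.5 s. I drew the orange pin from its bore and hung it by its collar in the yellow notch. I then gripped the keeper handle, swung it along its arc past the detent to the stop, let go and backed off.

**Final checks:**
- **Pin:** it stands upright in the notch, collar on the plate.
- **Keeper:** after release the bar points to -71.9° in the world. The base's yaw of 18.2° puts fully shut at -71.8°, so the bar is shut well inside the detent's 2.9°. At the end the stop pushed back with about 6 N. A rougher line fit to the bar's red top gave -70.7°.
- **Seatpost and other parts:** the seatpost lies in its saddles. Before and after pictures show changes only from the arm, the pin, the keeper and their shadows.

**What disagreed:** the fingertips sit about 23 mm behind the reported TCP, not 8 mm ahead as the text says. Because of that my first grip closed on air just above the knob without touching it. I measured the tips in the pictures and used that offset from then on.

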